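# Clear the cup and flip the tea box open

## Robot

A 7-joint arm with a two-finger parallel gripper is mounted at the origin on a cart in front of the work surface, level with it; the furniture and walls round the work are solid. World frame = base frame: x ahead of the robot, y to its left, z up, the work surface at z = 0. Lengths are in m, angles in degrees, forces in N, time in s.
With the tool pointing down it reaches from about 0.425 to 0.875 m from the base axis. Payload 4.7 kg.
Tool frame: the origin (TCP) lies where the fingers leave the gripper's body, on its centre line; the fingertips stand 70 mm ahead of it and the grasp point (between the pads) lies 51 mm ahead of it (env.tip_reach is the distance from the TCP to the fingertips, in m); z points along the fingers, x is the direction in which the jaws open and shut, and the axes are right-handed (so a half turn about z gives the same grasp; the last joint's range is limited). The gripper opens to 87 mm and grips with 3 to 60 N. Pads are 19 mm wide; open, the fingers measure 117 mm over their backs; the gripper's body (75 mm by 190 mm) begins 51 mm behind the grasp point.
Start: joints at [69.276, 18.392, -4.016, 83.108, 1.295, 78.541, -3.26], TCP at [0.239, -0.605, 0.292] pointing down, gripper open.
Joint ranges: [-163.93, 163.93], [-17.29, 119.83], [-79.2, 71.16], [3.27, 140.29], [-89.18, 269.18], [5.43, 117.66], [-154.24, 154.24]. Speed limits (degrees/s): [147.25, 147.25, 180, 180, 180, 180, 180].

## Interface

Orientations are given as [roll, pitch, yaw] about the fixed x, y, z axes, in that order (R = Rz(yaw) Ry(pitch) Rx(roll)).
In Python, from cell import env, optics, order gives the robot as it stands.
- The arm moves only by the shell command python3 -m creep 'ROWS' [FORCE]. ROWS is JSON, a list of rows, each a list of 7 numbers: the shift along the tool's x, y, z in cm, then the turn, a rotation vector about the tool's x, y, z in rad, then the opening, from 0 (shut) to 1 (fully open). A call has 1 to 20 rows; each row shifts and turns the pose as measured when the row begins, along the tool's axes as they then stand; what a row does not reach is not made up. A row lasts 1/10 s, in which the tool goes at most 50 mm and 8.59 degrees, less where a joint would pass 70% of its speed; a pose out of reach is approached as far as the arm can. A call with a gripper value outside its range is refused whole. The fingers move at their own pace and stop on an object; FORCE is the grip in N (left out, the last holds). Time passes only in rows, so rows that do not move let the fingers close. It gives the time, the measured TCP pose, the force and the opening at its end, in the units of the state.
- env.get_obs(): the state, without advancing time (a new reading comes with each control period).
- optics.read_camera(name): name is "scene" or "top" or "wrist"; returns a dict with "frame" (400x640x3 uint8, blue, green, red), "z_map" (400x640 float32, m along the optical axis (not along the pixel's ray), 0 where there is no reading), "fx", "fy", "cx", "cy" (pixels), "distortion" ([k1, k2, p1, p2, k3] as OpenCV has them; the pictures are not rectified), "R" (3x3) and "t" (3): a world point X has camera coordinates R X + t; the wrist camera has in their place "hand_eye" (4x4, takes a point from camera to tool coordinates, whose origin is the TCP and whose axes are the tool frame's). Camera axes: x right, y down, z forward; pixel columns grow to the right and rows downward; lengths in m; the calibration is good to about 2 mm. A picture is of the moment at which its call begins: read the wrist's pose just before it.
- order.sign_off(): hands the job in, once; it reports no verdict.
The state is a dict: "time_s": time; "qpos": joint angles; "joint_velocities": joint speeds; "effort": joint torques, N m; "tool_pos": TCP position; "tool_rot": TCP orientation; "force": force on the tool from outside, world axes, zero at the start; "wrist_torque": the same for the moment, N m; "grip_width": finger opening in m.
Only numpy, scipy, OpenCV 4.12 (cv2) and the standard library are available. Lean on these libraries where they do the work, as an engineer would, in place of code of your own. Each camera call takes 0.05 s, during which the arm holds its last target. There are 200 camera calls.

## Task

A squat stoneware cup stands in front of the tea box and blocks its lid. Push the cup along the counter to one side until no part of it stands in front of the box, keeping it upright and never lifting it off the counter; then push up the lid's front tab with the fingertips and flip the lid over past upright, so that it falls back and stays open by itself. The tea box stays standing where it is, and the spice jars and the ramekin beside it are left alone.

Things in the scene. Friction and masses are not known exactly. Their poses are not given: they have to be found in the camera images.
- tea_box: Loose, heavy (about 1.5 kg) open metal box full of paper tea sachets, outer 90 (x) x 130 (y) x 70 (z) mm, with a wooden lid hinged on its rear upper edge. Origin: centre of its underside. Its -x side is the front, which faces roughly to the left as the robot sees it; y runs along the hinge, roughly away from the robot; z up.
- tea_lid (a joint): Angle of the tea box's lid: 0 shut, grows as it opens upward and over to the rear (to the right), 1.95 rad (stop) fully open. Free-swinging, about 0.14 kg: it falls shut when released below about 1.5 rad and falls open by itself beyond about 1.65 rad.
- lid_hinge (a point): Middle of the lid's hinge axis, 45 mm behind the box's centre and 70 mm above its underside (axes as the box's). The lid is an 8 mm thick wooden plate, 134 mm wide, whose underside passes through this axis; it reaches 98 mm forward from it (8 mm past the front wall).
- lid_tab (a point): Middle of the lower front edge of the lid's finger tab, which moves with the lid. The tab is 70 mm wide and 8 mm thick, in the plane of the lid, and reaches 24 mm past the box's front wall, 114 mm from the hinge axis. Shut, its underside is 70 mm above the counter with free space below it, so that fingers tilted forward get under it.
- cup: Squat round grey-brown stoneware cup, loose, 68 mm diameter, 62 mm high, about 0.2 kg, standing on the counter in front of the tea box (to the left of it, as the robot sees it) with about 30 mm between it and the lid tab. Origin: centre of its underside, z up.
- spice_jar_a: Bystander: loose tall spice jar, 46 mm diameter, 106 mm high, just beyond the tea box as seen from the robot. Origin: centre of its underside.
- spice_jar_b: Bystander: loose tall spice jar, 46 mm diameter, 106 mm high, beyond the tea box, farther off. Origin: centre of its underside.
- ramekin: Bystander: loose pale ramekin, 70 mm diameter, 42 mm high, on the robot's side of the tea box. Origin: centre of its underside.
Mind the look-alikes: they are no part of the job. Of the things that look like the tea_box, the larger one is meant.

How it is judged:
By the outcome, as a careful person would: the job done as asked, in the order asked, and still so for the second after the job is handed in, with the robot touching nothing.
It also fails if it takes over 51 s, if anything falls off the work surface, if the arm or the gripper's body presses on something with over 40 N, if the wrist force passes 120 N, or if a joint passes its speed limit or range.

## Working session

There is one attempt and no reset: what is moved stays moved. The work goes in short steps, Python scripts to look and compute and a shell command to move; the robot and the scene stay as the last step left them, time stands still between calls to the robot, and variables do not carry over. Pictures are saved under pics/ and viewed, on a budget of 10 in all, crops included, one or two more only if the job needs it, and the job is handed in when it is done.

```bash
mkdir -p pics; ls; cat > h.py <<'E'
from cell import env, optics, order
import numpy as np, cv2
def pts(c):
    h,w=c['z_map'].shape
    K=np.array([[c['fx'],0,c['cx']],[0,c['fy'],c['cy']],[0,0,1]])
    u,v=np.meshgrid(np.arange(w),np.arange(h))
    n=cv2.undistortPoints(np.stack([u,v],-1).reshape(-1,1,2).astype(float),K,np.array(c['distortion'])).reshape(h,w,2)
    z=c['z_map']; P=np.dstack([n[...,0]*z,n[...,1]*z,z])
    return (P-np.array(c['t']))@np.array(c['R'])  # world
E
python3 - <<'E'
from h import *
for n in('scene','top'):
    c=optics.read_camera(n); cv2.imwrite(f'pics/{n}0.png',c['frame']); np.save(f'{n}0.npy',pts(c)); print(n,(c['z_map']>0).mean())
print(env.get_obs())
E
```

```text
pics
scene 0.9120703125
top 0.996015625
{'time_s': 0.1, 'qpos': array([69.27808617, 18.43509214, -4.01756418, 83.16840728,  1.29632283,
       78.54019403, -3.26086205]), 'joint_velocities': array([ 0.08450654, -0.08655276,  0.0893307 , -0.18731993, -0.07984289,
        0.03723625,  0.05037602]), 'effort': array([ 1.03147729e-04, -4.92572379e+01, -4.05478142e-01, -3.13398743e+01,
       -6.39546057e-02,  3.95421311e-02,  4.93303412e-05]), 'tool_pos': array([ 0.23837605, -0.60430826,  0.29126355]), 'tool_rot': array([ 1.79993902e+02,  9.83788432e-02, -6.84671550e+01]), 'force': array([-0.34106203,  0.69623065, -0.78376005]), 'wrist_torque': array([-0.00181689,  0.01739903, -0.00293467]), 'grip_width': 0.08737577722426446}
```

View pics/scene0.png

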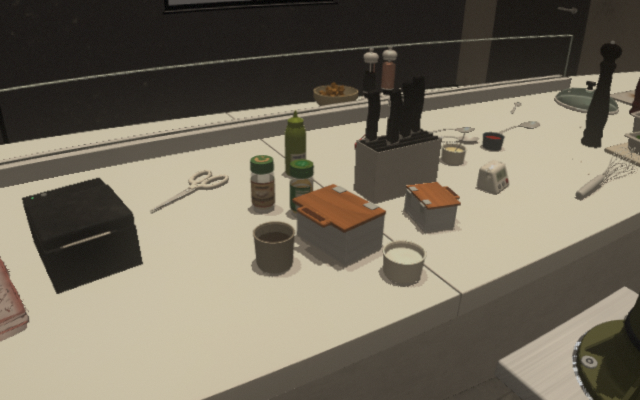

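View pics/top0.png

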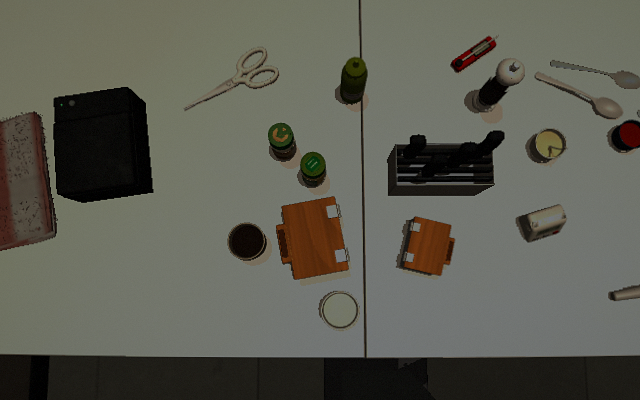

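Scene: larger tea box at (340,222), small look-alike at (432,205), cup at (274,247), ramekin at (404,262), jars at (262,183) and (302,187). In the top view the large box is at (313,237), with its tab at (282,243) on the left, and the small one at (427,245), with its tab on the right. The larger one with its tab towards the cup fits. Next I'll measure and make one confirming crop.

```bash
python3 - <<'E'
from h import *
P=np.load('top0.npy'); f=cv2.imread('pics/top0.png')
hsv=cv2.cvtColor(f,cv2.COLOR_BGR2HSV)
# lid
m=((hsv[...,0]<18)&(hsv[...,1]>140)&(hsv[...,2]>60)).astype(np.uint8)
m=cv2.morphologyEx(m,cv2.MORPH_CLOSE,np.ones((3,3)))
n,l,s,c=cv2.connectedComponentsWithStats(m)
for i in range(1,n):
    if s[i,4]>300:
        q=P[l==i]; z=np.median(q[:,2]); r=cv2.minAreaRect(q[:,:2].astype(np.float32)*1000)
        print('orange',s[i],c[i].round(),'z',z.round(4),r,cv2.boxPoints(r).round(0).tolist())
def cyl(name,u,v,h,r=40):
    # points near the top rim
    uu,vv=np.meshgrid(np.arange(640),np.arange(400)); k=(np.hypot(uu-u,vv-v)<r)&(abs(P[...,2]-h)<.008)
    q=P[k][:,:2].astype(np.float32)*1000; print(name,len(q),cv2.minEnclosingCircle(q), np.median(P[k][:,2]))
cyl('cup',247,241,.062,28);cyl('ramekin',339,309,.042,24);cyl('jarA',314,162,.106,18);cyl('jarB',282,136,.106,18)
for u,v in((247,300),(200,241),(150,190),(100,145),(339,345),(360,300)): print((u,v),P[v,u].round(3))
# tab end: contour points on left
q=P[(m>0)&(P[...,0]>0)]
crop=cv2.resize(f[170:350,200:470],None,fx=2.9,fy=2.9,interpolation=cv2.INTER_CUBIC)
cv2.imwrite('pics/crop.png',cv2.convertScaleAbs(crop,alpha=1.6))
for p in ((278,226),(278,262),(282,243),(328,200),(345,270),(290,278),(283,205)): print(p,P[p[1],p[0]].round(3))
E
```

```text
orange [620 124  20  23 364] [630. 135.] z 0.0263 ((566.443359375, -138.8358154296875), (46.94245529174805, 683.42431640625), 25.348363876342773) [[399.0, 160.0], [692.0, -458.0], [734.0, -438.0], [441.0, 180.0]]
orange [  0 131  13 114 788] [  4. 203.] z 0.038 ((484.6824035644531, 536.291748046875), (699.6640014648438, 196.68975830078125), 66.25838470458984) [[254.0, 256.0], [434.0, 176.0], [716.0, 817.0], [536.0, 896.0]]
orange [ 276  197   73   83 3933] [312. 238.] z 0.0792 ((498.4648742675781, 200.61851501464844), (136.00367736816406, 112.97284698486328), 10.870087623596191) [[421.0, 243.0], [442.0, 132.0], [576.0, 158.0], [555.0, 269.0]]
orange [ 404  217   51   58 1900] [429. 246.] z 0.0567 ((486.81378173828125, 55.421836853027344), (104.24163055419922, 242.822265625), 0.3947862982749939) [[434.0, 176.0], [436.0, -66.0], [540.0, -66.0], [538.0, 177.0]]
cup 257 ((496.3606872558594, 318.3815002441406), 34.46615219116211) 0.061994915099937674
ramekin 324 ((370.8204650878906, 147.7028350830078), 35.32502746582031) 0.04146919872412057
jarA 513 ((628.336181640625, 195.75717163085938), 22.642967224121094) 0.10676813261716467
jarB 507 ((682.1087646484375, 253.61802673339844), 22.777442932128906) 0.1066686506939716
(247, 300) [0.387 0.324 0.001]
(200, 241) [ 0.5    0.418 -0.001]
(150, 190) [0.599 0.515 0.018]
(100, 145) [0.667 0.581 0.102]
(339, 345) [0.304 0.149 0.003]
(360, 300) [0.387 0.108 0.002]
(278, 226) [0.521 0.258 0.08 ]
(278, 262) [0.459 0.265 0.   ]
(282, 243) [0.491 0.25  0.082]
(328, 200) [0.568 0.168 0.08 ]
(345, 270) [0.443 0.139 0.078]
(290, 278) [ 0.429  0.242 -0.002]
(283, 205) [ 0.571  0.256 -0.002]
```

View pics/crop.png

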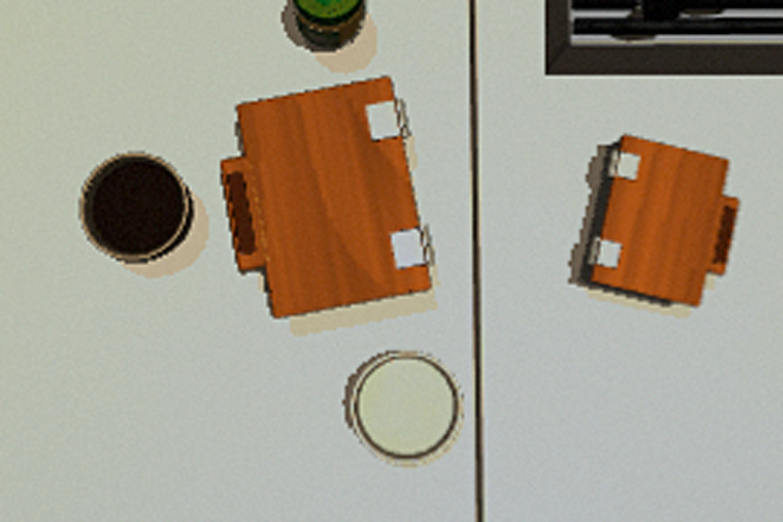

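The crop confirms the target: the large box has its tab at (240,215), facing the cup at (135,208). The small box on the right, with its tab facing right, is the look-alike. Next, the heights along the arm's sweep, the cup taper and a helper that gives deltas in the tool frame.

```bash
cat >> h.py <<'E'
from scipy.spatial.transform import Rotation as Ro
def delta(tip=None,zdir=None,xdir=None,back=0.07):
    """tool-frame shift cm / rotvec to bring fingertip centre to tip with axes zdir,xdir"""
    o=env.get_obs(); R0=Ro.from_euler('xyz',o['tool_rot'],degrees=True); p=np.array(o['tool_pos'])
    R=R0
    if zdir is not None:
        z=np.array(zdir,float);z/=np.linalg.norm(z);x=np.array(xdir,float);x-=z*(x@z);x/=np.linalg.norm(x)
        R=Ro.from_matrix(np.column_stack([x,np.cross(z,x),z]))
    zc=R.as_matrix()[:,2]
    T=np.array(tip)-back*zc
    print('t',round(o['time_s'],2),'tcp',p.round(4),'tipnow',(p+back*R0.as_matrix()[:,2]).round(4),'target tcp',T.round(4))
    print('shift cm',(R0.inv().apply(T-p)*100).round(2),'rotvec',(R0.inv()*R).as_rotvec().round(3),'after-rot shift cm',(R.inv().apply(T-p)*100).round(2), 'F',o['force'].round(1),'q',o['qpos'].round(0))
E
python3 - <<'E'
from h import *
for n in('top','scene'):
    P=np.load(n+'0.npy'); r=np.hypot(P[...,0],P[...,1]); az=np.degrees(np.arctan2(P[...,1],P[...,0]))
    for lo,hi in((.35,.45),(.45,.55),(.55,.65),(.65,.75)):
        print(n,lo,[(a,round(float(P[...,2][(r>lo)&(r<hi)&(az>=a)&(az<a+15)].max(initial=-1)),2)) for a in range(-75,60,15)])
    k=np.hypot(P[...,0]-.496,P[...,1]-.318)<.045
    for z in range(0,65,8):
        q=P[k&(abs(P[...,2]*1000-z)<4)]
        d=np.hypot(q[:,0]-.496,q[:,1]-.318); print(z,len(q),np.percentile(d,[10,50,90]).round(4) if len(q) else '')
print(env.tip_reach)
E
```

```text
top 0.35 [(-75, -0.89), (-60, 0.01), (-45, 0.01), (-30, 0.01), (-15, 0.06), (0, 0.06), (15, 0.05), (30, 0.01), (45, 0.0)]
top 0.45 [(-75, -0.89), (-60, 0.02), (-45, 0.02), (-30, 0.04), (-15, 0.06), (0, 0.06), (15, 0.94), (30, 0.01), (45, 0.01)]
top 0.55 [(-75, -1.0), (-60, 0.03), (-45, 0.03), (-30, 0.06), (-15, 0.25), (0, 0.24), (15, 0.11), (30, 0.07), (45, 0.01)]
top 0.65 [(-75, -1.0), (-60, -1.0), (-45, 0.01), (-30, 0.09), (-15, 0.25), (0, 0.21), (15, 0.11), (30, 0.01), (45, 0.01)]
0 542 [0.0329 0.0394 0.044 ]
8 20 [0.0304 0.0308 0.04  ]
16 7 [0.0305 0.0309 0.0312]
24 11 [0.031  0.0311 0.0316]
32 7 [0.0314 0.0317 0.0319]
40 145 [0.0179 0.0254 0.03  ]
48 691 [0.0087 0.0203 0.0286]
56 67 [0.0299 0.0306 0.0314]
64 205 [0.0309 0.0324 0.0337]
scene 0.35 [(-75, -1.0), (-60, 0.0), (-45, 0.0), (-30, 0.0), (-15, 0.06), (0, 0.06), (15, 0.04), (30, 0.0), (45, 0.0)]
scene 0.45 [(-75, -1.0), (-60, 0.01), (-45, 0.02), (-30, 0.04), (-15, 0.06), (0, 0.06), (15, 0.08), (30, 0.0), (45, 0.0)]
scene 0.55 [(-75, -1.0), (-60, 0.03), (-45, 0.02), (-30, 0.05), (-15, 0.24), (0, 0.23), (15, 0.11), (30, 0.06), (45, 0.0)]
scene 0.65 [(-75, -1.0), (-60, 0.06), (-45, 0.0), (-30, 0.08), (-15, 0.24), (0, 0.12), (15, 0.11), (30, 0.0), (45, 0.0)]
0 575 [0.0305 0.0376 0.0435]
8 142 [0.0303 0.0312 0.0323]
16 147 [0.0304 0.0315 0.0328]
24 144 [0.0304 0.0316 0.0329]
32 158 [0.0307 0.0319 0.0332]
40 340 [0.0151 0.0297 0.0331]
48 402 [0.009  0.0303 0.0332]
56 345 [0.0289 0.0314 0.034 ]
64 100 [0.0306 0.0323 0.0342]
0.0697
```

```bash
python3 -m creep '[[-5,0,0,0,0,0,0.5],[-5,0,0,0,0,0,0.5],[-5,0,0,0,0,0,0.5],[0,-4,0,0,0,-0.08,0.5],[0,-4,0,0,0,-0.08,0.5],[0,-4,0,0,0,-0.08,0.5],[0,-4,0,0,0,-0.08,0.5],[0,-4,0,0,0,-0.08,0.5],[0,-4,0,0,0,-0.08,0.5],[0,-4,0,0,0,-0.08,0.5],[0,-4,0,0,0,-0.08,0.5],[0,-4,0,0,0,-0.08,0.5],[0,-4,0,0,0,-0.08,0.5]]'
```

```text
time_s: 1.4
tool_pos: [0.4698, -0.1899, 0.2801]
tool_rot: [-179.4, 1.0, -21.8]
force: [0.2, -0.1, -0.4]
grip_width: 0.0435
```

```bash
python3 -m creep '[[0,-4,0,0,0,-0.08,0.5],[0,-4,0,0,0,-0.08,0.5],[0,-4,0,0,0,-0.08,0.5],[0,-4,0,0,0,-0.08,0.5],[0,-4,0,0,0,-0.08,0.5],[0,-4,0,0,0,-0.08,0.5],[0,-4,0,0,0,-0.08,0.5],[0,-4,0,0,0,-0.08,0.5],[0,-4,0,0,0,-0.08,0.5],[0,-4,0,0,0,-0.08,0.5],[0,-4,0,0,0,-0.08,0.5],[0,-4,0,0,0,-0.08,0.5],[0,-4,0,0,0,-0.08,0.5],[0,0,0,0,0,-0.14,0.5],[0,0,0,0,0,-0.14,0.5],[0,0,0,0,0,-0.14,0.5],[0,0,0,0,0,-0.14,0.5],[0,0,0,0,0,-0.14,0.5],[0,0,0,0,0,-0.14,0.5]]'
python3 - <<'E'
from h import *
delta([.425,.318,.13],[.3,0,-1],[0,1,0])
delta([.425,.318,.025],[.3,0,-1],[0,1,0])
E
```

```text
time_s: 3.3
tool_pos: [0.399, 0.3286, 0.2849]
tool_rot: [-178.9, -1.1, 91.0]
force: [0.5, 0.8, 0.7]
grip_width: 0.0431
t 3.3 tcp [0.399  0.3286 0.2849] tipnow [0.3976 0.3299 0.2149] target tcp [0.4049 0.318  0.197 ]
shift cm [-1.23  0.74  8.75] rotvec [-0.311 -0.021  0.015] after-rot shift cm [-1.06 -1.96  8.58] F [0.5 0.8 0.7] q [ 17.   8. -63. 101.   6.  76.  44.]
t 3.3 tcp [0.399  0.3286 0.2849] tipnow [0.3976 0.3299 0.2149] target tcp [0.4049 0.318  0.092 ]
shift cm [-1.43  0.94 19.25] rotvec [-0.311 -0.021  0.015] after-rot shift cm [-1.06 -4.97 18.64] F [0.5 0.8 0.7] q [ 17.   8. -63. 101.   6.  76.  44.]
```

```bash
python3 -m creep '[[0,0,0,-0.1,-0.007,0.005,0.5],[0,0,0,-0.1,-0.007,0.005,0.5],[0,0,0,-0.11,-0.007,0.005,0.5],[-0.5,-1,4,0,0,0,0.5],[-0.5,-1,4,0,0,0,0.5]]'
python3 - <<'E'
from h import *
delta([.425,.318,.025],[.3,0,-1],[0,1,0])
E
```

```text
time_s: 3.8
tool_pos: [0.407, 0.3207, 0.2072]
tool_rot: [161.7, -0.0, 90.2]
force: [0.9, -1.0, -0.6]
grip_width: 0.0434
t 3.8 tcp [0.407  0.3207 0.2072] tipnow [0.429  0.3208 0.1407] target tcp [0.4049 0.318  0.092 ]
shift cm [-0.28 -3.82 10.86] rotvec [ 0.028 -0.002  0.003] after-rot shift cm [-0.27 -3.51 10.96] F [ 0.9 -1.  -0.6] q [ 20.   0. -68. 116.  18.  53.  33.]
```

```bash
python3 -m creep '[[-0.1,-1,2.7,0,0,0,0.5],[-0.1,-1,2.7,0,0,0,0.5],[0,-0.9,2.7,0,0,0,0.5],[0,-0.9,2.7,0,0,0,0.5]]'
python3 - <<'E'
from h import *
delta([.53,.318,.025],[.3,0,-1],[0,1,0])
c=optics.read_camera('scene'); cv2.imwrite('pics/scene1.png',cv2.resize(c['frame'][130:330,150:450],None,fx=2.6,fy=2.6))
E
```

```text
time_s: 4.2
tool_pos: [0.4041, 0.3158, 0.0872]
tool_rot: [161.5, 0.2, 90.1]
force: [1.6, 0.4, -0.5]
grip_width: 0.0435
t 4.2 tcp [0.4041 0.3158 0.0872] tipnow [0.4263 0.3156 0.0208] target tcp [0.5099 0.318  0.092 ]
shift cm [ 0.19 10.19  2.89] rotvec [0.031 0.002 0.003] after-rot shift cm [ 0.22 10.27  2.57] F [ 1.6  0.4 -0.5] q [  8.  16. -61. 123.  42.  45.  10.]
```

View pics/scene1.png

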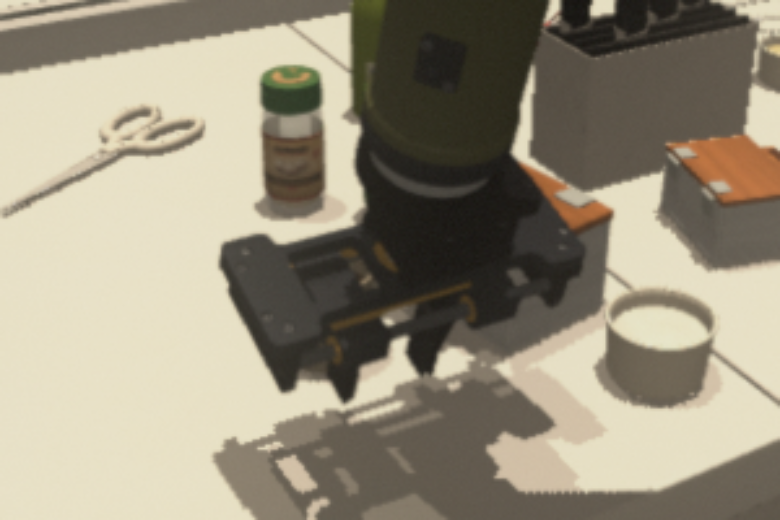

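The body (wide along the jaws) overhangs the tab's side on its way, so I'll raise it and cut the tilt before pushing.

```bash
python3 -m creep '[[0.1,-0.5,-1.5,0,0,0,0.5],[0.1,0,0,0.08,0,0,0.5],[0,0,0,0.08,0,0,0.5]]'
python3 - <<'E'
from h import *
delta([.44,.319,.034],[.16,0,-1],[0,1,0])
E
```

```text
time_s: 4.55
tool_pos: [0.387, 0.3149, 0.0935]
tool_rot: [171.8, 0.7, 90.5]
force: [1.0, 0.1, 0.4]
grip_width: 0.0433
t 4.55 tcp [0.387  0.3149 0.0935] tipnow [0.3971 0.3142 0.0243] target tcp [0.4289 0.319  0.1031]
shift cm [ 0.36  4.29 -0.35] rotvec [-0.015  0.01   0.011] after-rot shift cm [ 0.41  4.29 -0.28] F [1.  0.1 0.4] q [ 13.  20. -65. 119.  32.  52.  21.]
```

```bash
python3 -m creep '[[0.2,2,-0.4,0,0,0,0.5],[0.2,2,0,0,0,0,0.5],[0,0.8,0.1,0,0,0,0.5],[0,0.8,0.1,0,0,0,0.5],[0,0.8,0.1,0,0,0,0.5],[0,0.8,0.1,0,0,0,0.5],[0,0.8,0.1,0,0,0,0.5],[0,0.8,0.1,0,0,0,0.5]]'
python3 - <<'E'
from h import *
delta([.572,.319,.034],[.16,0,-1],[0,1,0])
c=optics.read_camera('top'); cv2.imwrite('pics/top1.png',cv2.resize(c['frame'][120:340,180:400],None,fx=2.6,fy=2.6))
E
```

```text
time_s: 5.35
tool_pos: [0.4751, 0.32, 0.1061]
tool_rot: [172.2, 0.7, 90.6]
force: [-3.1, -0.3, 2.3]
grip_width: 0.0434
t 5.35 tcp [0.4751 0.32   0.1061] tipnow [0.4846 0.3193 0.0368] target tcp [0.5609 0.319  0.1031]
shift cm [-0.2   8.46  1.46] rotvec [-0.023  0.01   0.013] after-rot shift cm [-0.1   8.43  1.66] F [-3.1 -0.3  2.3] q [ 11.  28. -60. 109.  36.  57.  26.]
```

View pics/top1.png

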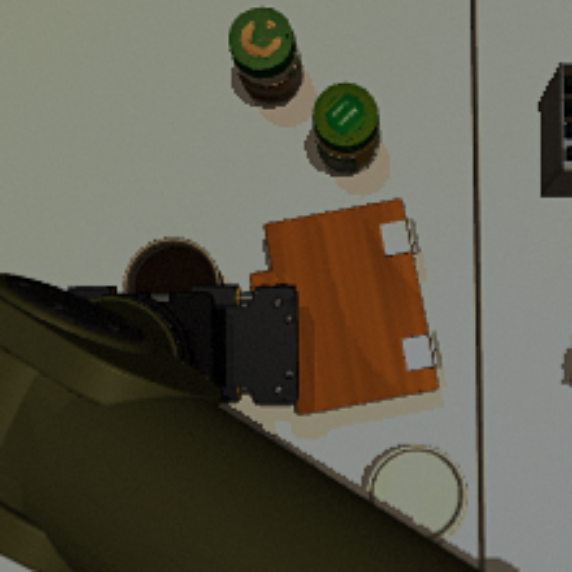

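The picture shows the cup at (175,285) nested against the fingers and sliding. The body passes over the tab at (270,290) with clearance, and the force is only 3 N. I'll keep pushing.

```bash
python3 -m creep '[[0,0.8,0.2,0,0,0,0.5],[0,0.8,0.2,0,0,0,0.5],[0,0.8,0.2,0,0,0,0.5],[0,0.8,0.2,0,0,0,0.5],[0,0.8,0.1,0,0,0,0.5],[0,0.8,0.1,0,0,0,0.5],[0,0.8,0.1,0,0,0,0.5],[0,0.8,0.1,0,0,0,0.5],[0,0.8,0.1,0,0,0,0.5],[0,0.8,0.1,0,0,0,0.5],[0,0.8,0.1,0,0,0,0.5],[0,0.4,0,0,0,0,0.5]]'
python3 - <<'E'
from h import *
delta([.572,.319,.034],[.16,0,-1],[0,1,0])
E
```

```text
time_s: 6.6
tool_pos: [0.5766, 0.3215, 0.103]
tool_rot: [172.3, 0.6, 90.6]
force: [-1.9, 0.4, 0.3]
grip_width: 0.0435
t 6.6 tcp [0.5766 0.3215 0.103 ] tipnow [0.586  0.3209 0.0337] target tcp [0.5609 0.319  0.1031]
shift cm [-0.24 -1.55 -0.22] rotvec [-0.024  0.009  0.013] after-rot shift cm [-0.25 -1.55 -0.26] F [-1.9  0.4  0.3] q [  8.  36. -55.  97.  40.  61.  31.]
```

```bash
python3 -m creep '[[0,-3,0,0,0,0,0.5],[0,-4,-0.5,0,0,0,0.3],[0.5,0,-4,0,0,0,0],[1,0,-5,0,0,0,0],[3,0,-5,0,0,0,0],[4,0,-3,0,0,0,0],[4,0,0,0,0,0,0]]'
python3 - <<'E'
from h import *
c=optics.read_camera('top'); P=pts(c); f=c['frame']
cv2.imwrite('pics/top2.png',cv2.resize(f[100:360,160:440],None,fx=2.6,fy=2.6))
hsv=cv2.cvtColor(f,cv2.COLOR_BGR2HSV)
m=((hsv[...,0]<18)&(hsv[...,1]>140)&(hsv[...,2]>60)&(P[...,2]>.06)&(P[...,2]<.09)&(P[...,1]>.1)&(P[...,0]<.6)&(P[...,0]>.4)&(P[...,1]<.3))
q=P[m]; r=cv2.minAreaRect(q[:,:2].astype(np.float32)*1000); print(len(q),r,cv2.boxPoints(r).round())
g=np.array([.496,.318])
k=(P[...,0]>.55)&(P[...,0]<.68)&(P[...,1]>.28)&(P[...,1]<.38)&(abs(P[...,2]-.062)<.006)
print('cup',k.sum(),cv2.minEnclosingCircle(P[k][:,:2].astype(np.float32)*1000))
s=np.array([-.189,.982,0]);h=np.array([.5095,.1445,0])
for th in (45,): delta(h+s*.160+[0,0,.16],-s*np.sin(np.radians(th))+[0,0,-np.cos(np.radians(th))],[.982,.189,0])
E
```

```text
time_s: 7.3
tool_pos: [0.4899, 0.4354, 0.2611]
tool_rot: [171.9, 1.2, 89.6]
force: [0.6, 0.1, 0.6]
grip_width: 0.0045
3965 ((499.6092834472656, 201.11477661132812), (132.97299194335938, 113.34088897705078), 10.502646446228027) [[424. 245.]
 [445. 133.]
 [575. 158.]
 [555. 269.]]
cup 243 ((618.16162109375, 320.19403076171875), 34.3686637878418)
t 7.35 tcp [0.4864 0.4425 0.259 ] tipnow [0.4961 0.4415 0.1897] target tcp [0.4699 0.3502 0.2095]
shift cm [-9.15 -2.36  4.81] rotvec [-0.529 -0.614  1.262] after-rot shift cm [-3.37  2.69  9.69] F [-1.4  3.7  1.3] q [ -2.  29. -62.  87.  34.  77.  23.]
```

View pics/top2.png

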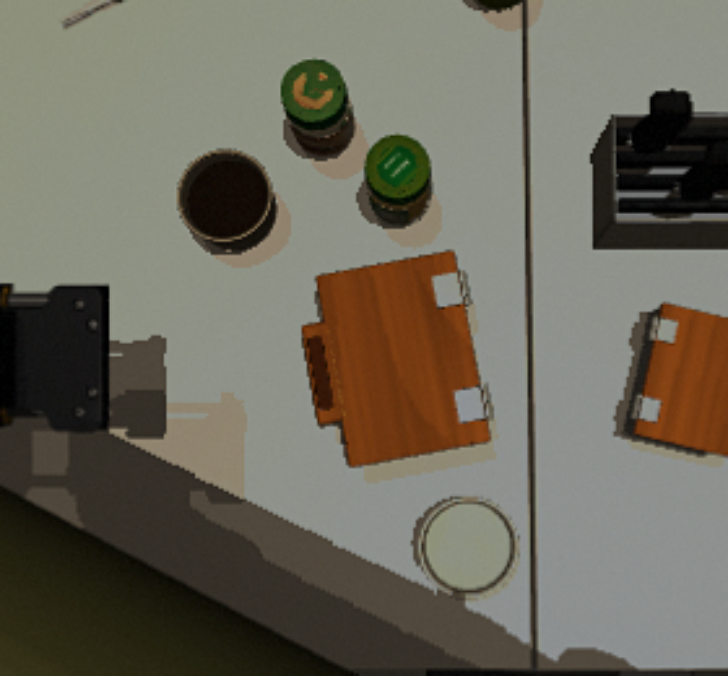

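The cup now stands at (226,203), upright and beyond the box's far edge, 39 mm clear of it. The box, jars and ramekin are unmoved. Now I'll reorient the tool for the lid.

```bash
python3 -m creep '[[0,0,0,-0.048,-0.056,0.115,0],[0,0,0,-0.048,-0.056,0.115,0],[0,0,0,-0.048,-0.056,0.115,0],[0,0,0,-0.048,-0.056,0.115,0],[0,0,0,-0.048,-0.056,0.115,0],[0,0,0,-0.048,-0.056,0.115,0],[0,0,0,-0.048,-0.056,0.115,0],[0,0,0,-0.048,-0.056,0.115,0],[0,0,0,-0.048,-0.056,0.115,0],[0,0,0,-0.048,-0.056,0.115,0],[0,0,0,-0.048,-0.056,0.115,0]]'
cat > d.py <<'E'
from h import *
import sys
s=np.array([-.187,.982,0]);a=np.array([.982,.187,0]);h=np.array([.511,.1445,0])
d,z,th=map(float,sys.argv[1:4])
o=env.get_obs();R=Ro.from_euler('xyz',o['tool_rot'],degrees=True).as_matrix();t=o['tool_pos']+.07*R[:,2]-h
print('tip f,a,z mm',(t@s*1000).round(1),(t@a*1000).round(1),(t[2]*1000).round(1))
delta(h+s*d/1000+[0,0,z/1000],-s*np.sin(np.radians(th))+[0,0,-np.cos(np.radians(th))],a)
E
python3 d.py 160 160 45
```

```text
time_s: 8.45
tool_pos: [0.4956, 0.4428, 0.2589]
tool_rot: [133.9, -2.1, 7.9]
force: [1.1, -0.5, -0.8]
grip_width: 0.0005
tip f,a,z mm 245.3 39.9 210.4
t 8.45 tcp [0.4956 0.4428 0.2589] tipnow [0.5043 0.393  0.2104] target tcp [0.4718 0.3502 0.2095]
shift cm [-3.8   2.67  9.7 ] rotvec [ 0.02   0.01  -0.062] after-rot shift cm [-4.07  2.62  9.6 ] F [ 1.1 -0.5 -0.8] q [-39.  44. -31.  64.  47. 116. -58.]
```

```bash
python3 -m creep '[[-1.4,0.9,3.2,0.01,0,-0.03,0],[-1.4,0.9,3.2,0,0,-0.03,0],[-1.2,0.9,3.2,0,0,0,0]]'; python3 d.py 150 50 45
```

```text
time_s: 8.75
tool_pos: [0.473, 0.3537, 0.2034]
tool_rot: [134.7, 0.3, 10.4]
force: [0.4, 0.1, 0.7]
grip_width: 0.0004
tip f,a,z mm 162.8 1.2 154.2
t 8.75 tcp [0.473  0.3537 0.2034] tipnow [0.4817 0.3048 0.1542] target tcp [0.4737 0.3404 0.0995]
shift cm [-0.12 -6.46  8.25] rotvec [ 0.005  0.009 -0.001] after-rot shift cm [-0.18 -6.41  8.28] F [0.4 0.1 0.7] q [-31.  37. -33.  83.  44. 106. -59.]
```

```bash
python3 -m creep '[[0,-2.15,2.75,0,0,0,0],[0,-2.15,2.75,0,0,0,0],[0,-2.15,2.75,0,0,0,0]]'; python3 d.py 112 50 45
python3 - <<'E'
from h import *
c=optics.read_camera('scene'); cv2.imwrite('pics/scene2.png',cv2.resize(c['frame'][130:330,150:450],None,fx=2.6,fy=2.6))
E
```

```text
time_s: 9.05
tool_pos: [0.4794, 0.3357, 0.0992]
tool_rot: [134.7, -0.2, 10.2]
force: [1.1, 1.3, -0.2]
grip_width: 0.0
tip f,a,z mm 143.9 4.3 49.9
t 9.05 tcp [0.4794 0.3357 0.0992] tipnow [0.4883 0.2867 0.0499] target tcp [0.4808 0.3031 0.0995]
shift cm [-0.43  2.3   2.27] rotvec [ 0.005  0.005 -0.01 ] after-rot shift cm [-0.47  2.31  2.26] F [ 1.1  1.3 -0.2] q [-31.  43. -32.  88.  47.  97. -64.]
```

View pics/scene2.png

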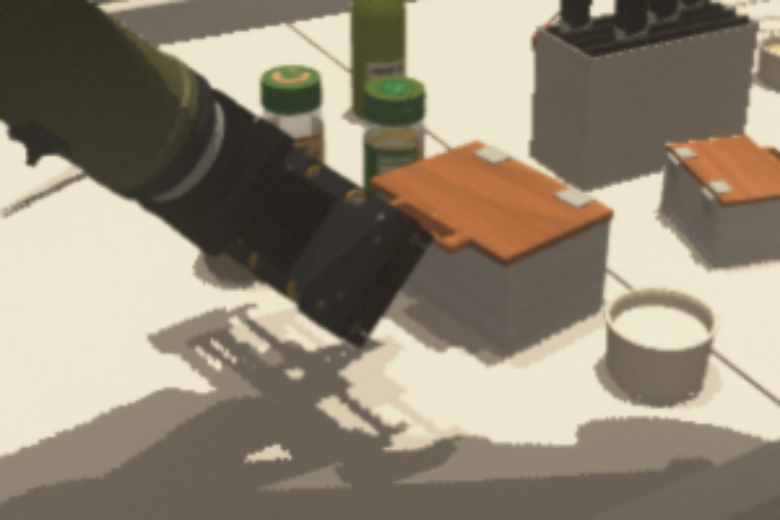

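```bash
python3 -m creep '[[-0.2,1.1,1.2,0,0,0,0],[-0.2,1.0,1.2,0,0,0,0]]'; python3 d.py 112 55 45;  python3 -m creep '[[0,0.9,-0.5,0,0,0,0],[0,0.9,-0.7,0,0,0,0]]'; python3 d.py 105 94 45
```

```text
time_s: 9.3
tool_pos: [0.4796, 0.3004, 0.0884]
tool_rot: [134.5, 0.4, 10.3]
force: [1.0, -0.4, -0.2]
grip_width: 0.0008
tip f,a,z mm 109.1 -2.5 39.4
t 9.3 tcp [0.4796 0.3004 0.0884] tipnow [0.4882 0.2512 0.0394] target tcp [0.4808 0.3031 0.1045]
shift cm [ 0.15  0.98 -1.3 ] rotvec [ 0.01   0.012 -0.001] after-rot shift cm [ 0.17  0.97 -1.31] F [ 1.  -0.4 -0.2] q [-28.  41. -31.  92.  47.  95. -64.]
time_s: 9.5
tool_pos: [0.481, 0.2943, 0.1099]
tool_rot: [134.3, 0.6, 10.2]
force: [0.6, 1.5, -0.1]
grip_width: 0.0003
tip f,a,z mm 102.7 -2.4 61.0
t 9.5 tcp [0.481  0.2943 0.1099] tipnow [0.4894 0.2449 0.061 ] target tcp [0.4821 0.2962 0.1435]
shift cm [ 0.1   2.29 -2.47] rotvec [ 0.012  0.015 -0.   ] after-rot shift cm [ 0.14  2.26 -2.5 ] F [ 0.6  1.5 -0.1] q [-27.  39. -32.  92.  47.  96. -62.]
```

```bash
python3 -m creep '[[0,0.7,-0.9,0,0,0,0],[0,0.8,-0.8,0,0,0,0],[0,0.8,-0.8,0,0,0,0]]'; python3 d.py 79 135 45
python3 - <<'E'
from h import *
c=optics.read_camera('scene'); cv2.imwrite('pics/scene3.png',cv2.resize(c['frame'][130:330,150:450],None,fx=2.6,fy=2.6))
E
```

```text
time_s: 9.8
tool_pos: [0.4819, 0.2987, 0.1493]
tool_rot: [134.5, 0.4, 10.3]
force: [0.3, 0.4, -0.7]
grip_width: 0.0004
tip f,a,z mm 107.0 -0.5 100.2
t 9.8 tcp [0.4819 0.2987 0.1493] tipnow [0.4905 0.2495 0.1002] target tcp [0.487  0.2707 0.1845]
shift cm [-0.03  4.5  -0.44] rotvec [ 0.008  0.011 -0.002] after-rot shift cm [-0.03  4.5  -0.48] F [ 0.3  0.4 -0.7] q [-27.  37. -32.  91.  46.  98. -60.]
```

View pics/scene3.png

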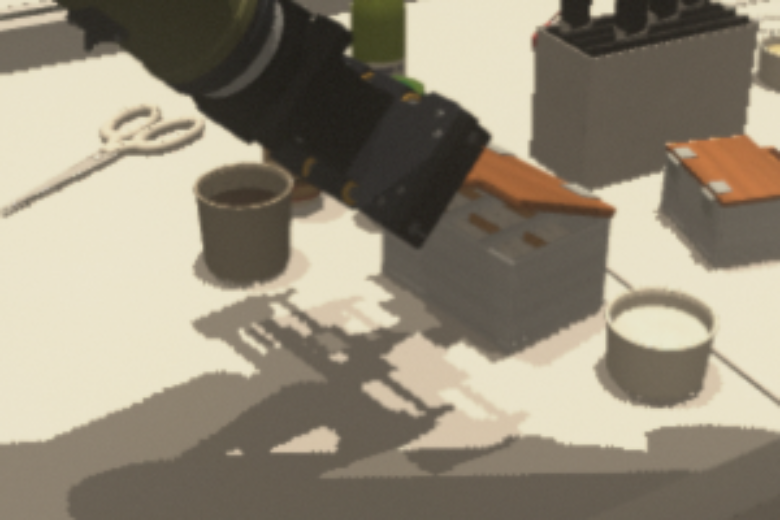

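The lid is up about 20°, resting on the fingertips, and the box interior is visible at (500,230). I'll continue along the arc.

```bash
python3 -m creep '[[0,1.1,-0.1,0,0,0,0],[0,1.1,-0.1,0,0,0,0],[0,1.1,-0.1,0,0,0,0],[0,1.1,-0.1,0,0,0,0]]';python3 d.py 79 135 45; python3 -m creep '[[0,1,0.4,0,0,0,0],[0,1,0.4,0,0,0,0],[0,1,0.4,0,0,0,0],[0,1,0.4,0,0,0,0]]'; python3 d.py 7 158 45
```

```text
time_s: 10.25
tool_pos: [0.4873, 0.2716, 0.1886]
tool_rot: [134.7, 0.2, 10.4]
force: [0.3, -0.5, -0.4]
grip_width: 0.0003
tip f,a,z mm 79.5 0.0 139.4
t 10.25 tcp [0.4873 0.2716 0.1886] tipnow [0.4961 0.2226 0.1394] target tcp [0.487  0.2707 0.1845]
shift cm [-0.05 -0.23  0.35] rotvec [ 0.006  0.007 -0.002] after-rot shift cm [-0.05 -0.23  0.35] F [ 0.3 -0.5 -0.4] q [-24.  32. -33.  92.  45.  99. -57.]
time_s: 10.65
tool_pos: [0.4954, 0.2283, 0.208]
tool_rot: [134.6, 0.1, 10.3]
force: [-0.2, -0.0, -1.2]
grip_width: 0.0004
tip f,a,z mm 35.4 -0.2 158.8
t 10.65 tcp [0.4954 0.2283 0.208 ] tipnow [0.5042 0.1792 0.1588] target tcp [0.5004 0.2    0.2075]
shift cm [-0.01  1.99  2.08] rotvec [ 0.007  0.007 -0.004] after-rot shift cm [-0.03  2.    2.06] F [-0.2 -0.  -1.2] q [-21.  28. -32.  95.  45.  97. -53.]
```

```bash
python3 -m creep '[[0,0.6,0.7,0,0,0,0],[0,0.6,0.7,0,0,0,0],[0,0.6,0.7,0,0,0,0],[0,0.5,0.7,0,0,0,0],[0,0.5,0.7,0,0,0,0],[0,0.5,0.7,0,0,0,0],[0,0.5,0.7,0,0,0,0]]'; python3 d.py -25 153 45
python3 - <<'E'
from h import *
c=optics.read_camera('scene'); cv2.imwrite('pics/scene4.png',cv2.resize(c['frame'][130:330,150:450],None,fx=2.6,fy=2.6))
E
```

```text
time_s: 11.35
tool_pos: [0.5071, 0.1616, 0.1996]
tool_rot: [134.6, 0.2, 10.3]
force: [0.5, 4.1, -1.0]
grip_width: 0.0004
tip f,a,z mm -32.2 -1.2 150.4
t 11.35 tcp [0.5071 0.1616 0.1996] tipnow [0.5158 0.1126 0.1504] target tcp [0.5064 0.1686 0.2025]
shift cm [ 0.06 -0.28 -0.7 ] rotvec [ 0.006  0.009 -0.004] after-rot shift cm [ 0.06 -0.28 -0.7 ] F [ 0.5  4.1 -1. ] q [-15.  24. -31. 101.  47.  92. -50.]
```

View pics/scene4.png

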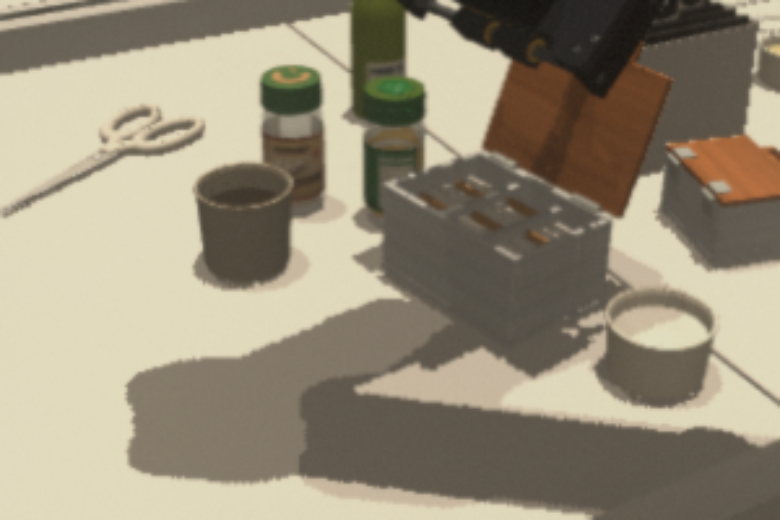

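The lid leans back past upright with the fingertips at (600,90), touching at 4 N, which is probably the stop. I'll withdraw and check.

```bash
python3 -m creep '[[0,-0.7,-0.7,0,0,0,0],[0,-1.4,-1.4,0,0,0,0],[0,-2,-2.5,0,0,0,0],[0,-2,-3,0,0,0,0],[0,-2,-3,0,0,0,0],[0,-2,-3,0,0,0,0],[0,-2,-3,0,0,0,0],[0,0,-3,0,0,0,0],[0,0,0,0,0,0,0],[0,0,0,0,0,0,0],[0,0,0,0,0,0,0]]'
python3 - <<'E'
from h import *
c=optics.read_camera('scene'); P=pts(c); a=cv2.resize(c['frame'][130:330,150:450],None,fx=2.6,fy=1.5)
c2=optics.read_camera('top'); b=cv2.resize(c2['frame'][110:340,180:440],(780,290)); cv2.imwrite('pics/fin.png',np.vstack([a,b]))
hsv=cv2.cvtColor(c['frame'],cv2.COLOR_BGR2HSV)
s=np.array([-.187,.982,0]);A=np.array([.982,.187,0]);h=np.array([.511,.1445,.07])
k=(hsv[...,0]<18)&(hsv[...,1]>120)&(P[...,2]>.09)&(P[...,2]<.19); Q=P-h; f=Q@s; k&=(f>-.12)&(f<.1)&(abs(Q@A)<.075)
print(k.sum(),'lid angle',np.degrees(np.median(np.arctan2(Q[...,2][k],f[k]))))
Pt=pts(c2)
for n,x,y,hh in(('cup',.618,.320,.062),('ram',.371,.148,.042),('jA',.628,.196,.106),('jB',.682,.254,.106)):
    k=(np.hypot(Pt[...,0]-x,Pt[...,1]-y)<.05)&(abs(Pt[...,2]-hh)<.007); print(n,k.sum(),cv2.minEnclosingCircle(Pt[k][:,:2].astype(np.float32)*1000))
print(env.get_obs()['force'],env.get_obs()['time_s'])
E
```

```text
time_s: 12.5
tool_pos: [0.4582, 0.4025, 0.2482]
tool_rot: [134.6, 0.7, 10.7]
force: [-1.0, -0.2, 0.3]
grip_width: 0.0006
2867 lid angle 111.36609150520754
cup 249 ((618.6080932617188, 319.9580078125), 34.42232131958008)
ram 300 ((370.6545715332031, 147.47950744628906), 35.36622619628906)
jA 509 ((628.3543090820312, 195.51321411132812), 22.464126586914062)
jB 505 ((681.9932250976562, 253.3931427001953), 22.94951629638672)
[0.0615071  0.02182166 0.28063458] 12.6
```

View pics/fin.png

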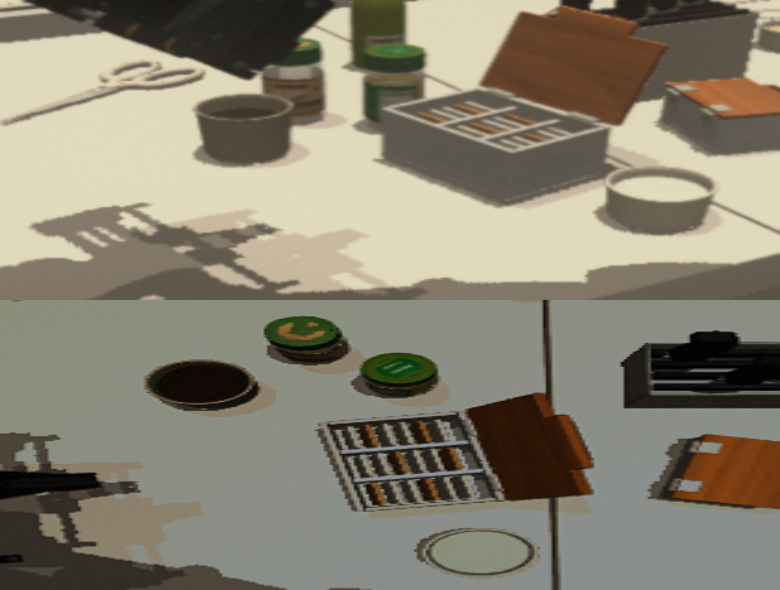

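The final picture shows the lid standing open at (575,65) with the gripper well clear, the cup upright at (245,125), and the jars and ramekin in place. The lid measures 111.4°, which is at the 1.95 rad stop. Handing in.

```bash
python3 -c "
from cell import order; print(order.sign_off())"
```

```text
the job is handed in; nothing more can be done
None
```

The job is done and handed in at about 12.6 s. I pushed the cup about 12 cm along the counter, beyond the far end of the box. I then lifted the lid's tab with the closed fingertips, flipped the lid over and withdrew.

- **Cup:** it stands upright, about 39 mm clear of the box's far edge.
- **Lid:** it stays open by itself at about 111°, which is at its stop.
- **Jars and ramekin:** they are within 0.5 mm of where they started.
- **Tea box:** I last measured its position after the cup push, when it was within about 1 mm of the start. I did not remeasure it after the flip, but it looks unmoved in the last picture.
- **Forces:** the highest I read was about 4 N, though I only read it at the end of moves. No check failed or disagreed.

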